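# Seat the lenses of a crescent lamp head in one stroke

### The arm

A 7-joint arm with a two-finger parallel gripper is mounted at the origin on the work surface. World frame = base frame: x ahead of the robot, y to its left, z up, the work surface at z = 0. Lengths are in m, angles in rad, forces in N, time in s.
With the tool pointing down it reaches from about 0.425 to 1.025 m from the base axis. Payload 9.4 kg.
Tool frame: the origin (TCP) lies between the finger pads, 19 mm behind the fingertips; this is the grasp point; z points along the fingers, y is the line along which they close (so a half turn about z gives the same grasp; the last joint's range is limited). The gripper opens to 93 mm and grips with 3 to 60 N. Pads are 15 mm wide; open, the fingers measure 128 mm over their backs; the gripper's body (75 mm by 188 mm) begins 65 mm behind the grasp point.
Start: joints at [1.104, 0.599, -0.003, 1.599, 0.002, 0.943, -0.08], TCP at [0.275, -0.671, 0.237] pointing down, gripper open.
Joint ranges: [-2.57, 2.57], [-0.35, 1.97], [-1.29, 1.29], [0.11, 2.56], [-1.05, 4.19], [0.11, 1.86], [-2.63, 2.63]. Speed limits (rad/s): [2.22, 2.22, 3.01, 3.01, 3.14, 3.14, 3.14].

### API

Orientations are given as [roll, pitch, yaw] about the fixed x, y, z axes, in that order (R = Rz(yaw) Ry(pitch) Rx(roll)).
In Python, from plant import robot gives the robot as it stands.
- The arm moves only by the shell command python3 -m handwheel 'ROWS' [FORCE]. ROWS is JSON, a list of rows, each a list of 7 numbers: the shift along the tool's x, y, z in mm, then the turn, a rotation vector about the tool's x, y, z in degrees, then the finger opening in mm, from 0 to 93. A call has 1 to 12 rows; each row is the pose to reach, as a shift and turn from the pose commanded when the call began, along the tool's axes at that moment; what a row does not reach only later rows make up. A row lasts 1/8 s, in which the tool goes at most 62.5 mm and 10.7 degrees, less where a joint would pass 70% of its speed; a pose out of reach is approached as far as the arm can. A call with a gripper value outside its range is refused whole. The fingers move at their own pace and stop on an object; FORCE is the grip in N (left out, the last holds). Time passes only in rows, so rows that repeat a pose let the fingers close. It gives the time, the measured TCP pose, the force, the opening and the grip force at its end, in the units of the state.
- robot.sense(): the state, without advancing time (a new reading comes with each control period).
- robot.camera(name): name is "scene" or "top"; returns a dict with "color" (384x512x3 uint8, red, green, blue), "vertical_fov" (degrees; the focal length in pixels is half the picture's height over the tangent of half this angle, whatever the lens; pixels are square), "cx", "cy" (the principal point, pixels), "k1" (the pictures are not rectified: a ray, as slopes to the right and down, at radius r is drawn at 1 + k1 r^2 times it, then the intrinsics apply), "rvec" (rotation vector, rad) and "tvec" (3), from world to camera coordinates, as OpenCV has them. Camera axes: x right, y down, z forward; pixel columns grow to the right and rows downward; lengths in m; the calibration is good to about 2 mm. A picture is of the moment at which its call begins. There is no depth.
- robot.sign_off(): hands the job in; it is judged then, once.
The state is a dict: "t": time; "qpos": joint angles; "joint_velocities": joint speeds; "tau": joint torques, N m; "eef_pos": TCP position; "tool_rot": TCP orientation; "force": force on the tool from outside, world axes, zero at the start; "moment": the same for the moment, N m; "gripper_width": finger opening in m; "grip_force": force on a finger pad.
Only numpy, scipy, OpenCV 4.12 (cv2) and the standard library are available. Lean on these libraries where they do the work, as an engineer would, in place of code of your own. Each camera call takes 0.05 s, during which the arm holds its last target. There are 200 camera calls.

### The job

Run your fingertips along the crescent lamp head from its round swivel end to its square end, gently pressing each of the five raised lenses down flush in turn. Stay close over the lamp from the first lens to the last, then take your hand away. Only touch the lamp: do not lift it, push it out of place or disturb the other things on the bench.

Things in the scene. Friction and masses are not known exactly. Their poses are not given: they have to be found in the camera images.
- head: black crescent lamp head, loose, 1.4 kg, face up: a channel 44 mm wide, 300 long, rims 30 mm high, centre line an arc of radius 200 mm. Origin on the bench under the middle lens; x to the convex side (arc centre at x = -200 mm), z up. Round swivel end (flush 48 mm disc, brass dot) at -y, square end at +y. Five white lens tiles, 0.21 rad (42 mm) apart on the arc, 0 at the round end to 4
- lens0_top (a point): centre of the top face of the first (nearest the round swivel end) lens; moves with the lens. The tile is 36 mm long along the lamp (its y axis, towards the square end) and 30 mm wide; a flat top 10 mm long, and a ramp at either end falling 8 mm over 13 mm. Flush, this point is 30 mm above the bench, level with the rims
- lens1_top (a point): centre of the top face of the second lens; moves with the lens. The tile is 36 mm long along the lamp (its y axis, towards the square end) and 30 mm wide; a flat top 10 mm long, and a ramp at either end falling 8 mm over 13 mm. Flush, this point is 30 mm above the bench, level with the rims
- lens2_top (a point): centre of the top face of the third (middle) lens; moves with the lens. The tile is 36 mm long along the lamp (its y axis, towards the square end) and 30 mm wide; a flat top 10 mm long, and a ramp at either end falling 8 mm over 13 mm. Flush, this point is 30 mm above the bench, level with the rims
- lens3_top (a point): centre of the top face of the fourth lens; moves with the lens. The tile is 36 mm long along the lamp (its y axis, towards the square end) and 30 mm wide; a flat top 10 mm long, and a ramp at either end falling 8 mm over 13 mm. Flush, this point is 30 mm above the bench, level with the rims
- lens4_top (a point): centre of the top face of the fifth (nearest the square end) lens; moves with the lens. The tile is 36 mm long along the lamp (its y axis, towards the square end) and 30 mm wide; a flat top 10 mm long, and a ramp at either end falling 8 mm over 13 mm. Flush, this point is 30 mm above the bench, level with the rims
- lens0 (a joint): how far the first (nearest the round swivel end) lens is pushed in, m: 0 = stands 8 mm proud of the rims, 0.008 = flush and at its stop; starts between 0 and 0.003. A steady drag of about 1.2 N while it moves; it stays where it is left, and a fingertip drawn along the lamp rides up the ramp and pushes it down
- lens1 (a joint): how far the second lens is pushed in, m: 0 = stands 8 mm proud of the rims, 0.008 = flush and at its stop; starts between 0 and 0.003. A steady drag of about 1.2 N while it moves; it stays where it is left, and a fingertip drawn along the lamp rides up the ramp and pushes it down
- lens2 (a joint): how far the third (middle) lens is pushed in, m: 0 = stands 8 mm proud of the rims, 0.008 = flush and at its stop; starts between 0 and 0.003. A steady drag of about 1.2 N while it moves; it stays where it is left, and a fingertip drawn along the lamp rides up the ramp and pushes it down
- lens3 (a joint): how far the fourth lens is pushed in, m: 0 = stands 8 mm proud of the rims, 0.008 = flush and at its stop; starts between 0 and 0.003. A steady drag of about 1.2 N while it moves; it stays where it is left, and a fingertip drawn along the lamp rides up the ramp and pushes it down
- lens4 (a joint): how far the fifth (nearest the square end) lens is pushed in, m: 0 = stands 8 mm proud of the rims, 0.008 = flush and at its stop; starts between 0 and 0.003. A steady drag of about 1.2 N while it moves; it stays where it is left, and a fingertip drawn along the lamp rides up the ramp and pushes it down
- spare: a spare lens tile like the five in the lamp (36 x 30 x 16 mm), lying loose on the bench on the lamp's concave side; origin at the centre of its underside; leave alone
- driver: a screwdriver with a black handle, 150 mm long, lying on the bench on the lamp's convex side; origin near its middle; leave alone
- jar: a clear screw jar with a steel cap, 44 mm across, 45 mm high, standing near the concave side of the lamp; origin at the centre of its underside; leave alone
- carton: a flat brown carton 110 x 130 x 35 mm; origin at the centre of its underside; leave alone
- tape: a cardboard tape core standing on its flat side, 96 mm across, 45 mm high; origin at the centre of its underside; leave alone
- cup: a white mug 76 mm across, 85 mm high; origin at the centre of its underside; leave alone
- measure: a yellow tape measure 60 x 35 x 55 mm; origin at the centre of its underside; leave alone

How it is judged:
On the way, in this order (a step that is already met when the one before it is completed fails the run):
1. the first (nearest the round swivel end) lens is pressed in by the fingers to within 2.5 mm of flush (value of joint lens0 above 0.0055 m and contact force between the fingers and head above 0.1 N), for 0.02 s.
2. the second lens is pressed in by the fingers to within 2.5 mm of flush (value of joint lens1 above 0.0055 m and contact force between the fingers and head above 0.1 N), for 0.02 s.
3. the third (middle) lens is pressed in by the fingers to within 2.5 mm of flush (value of joint lens2 above 0.0055 m and contact force between the fingers and head above 0.1 N), for 0.02 s.
4. the fourth lens is pressed in by the fingers to within 2.5 mm of flush (value of joint lens3 above 0.0055 m and contact force between the fingers and head above 0.1 N), for 0.02 s.
5. the fifth (nearest the square end) lens is pressed in by the fingers to within 2.5 mm of flush (value of joint lens4 above 0.0055 m and contact force between the fingers and head above 0.1 N), for 0.02 s.
At the end, for the whole second after the job is handed in: all five lenses are within 2.5 mm of flush (joint above 0.0055), the lamp head lies flat and at rest within 20 mm of where it was, and every bystander is within 20 mm of where it was (value of joint each of lens0, lens1, lens2, lens3, lens4 above 0.0055 m and distance of each of head, spare, driver, jar, carton, tape, cup, measure from where it was at the start of the episode below 0.02 m and angle between head's own z axis and vertical below 0.05 rad and linear speed of head below 0.02 m/s); the robot touches nothing.
It fails at once if a lens is pressed home before its neighbour on the round end's side ((value of joint lens0 below 0.0055 m and value of joint lens1 above 0.0055 m) or (value of joint lens1 below 0.0055 m and value of joint lens2 above 0.0055 m) or (value of joint lens2 below 0.0055 m and value of joint lens3 above 0.0055 m) or (value of joint lens3 below 0.0055 m and value of joint lens4 above 0.0055 m)).
It fails at once if the hand leaves the lamp between the first lens and the last (TCP more than 70 mm above the rims, or more than 160 mm sideways from the lamp's origin) (value of joint lens0 above 0.0055 m and value of joint lens4 below 0.0055 m and (z of the grasp point in the frame of head above 0.1 m or horizontal distance between the grasp point and head above 0.16 m)).
It fails at once if the lamp head is lifted, tipped or pushed more than 20 mm out of place (height (world z) of head above 0.008 m or angle between head's own z axis and vertical above 0.1 rad or distance of head from where it was at the start of the episode above 0.02 m).
It fails at once if the lamp is pressed hard (over 35 N) (contact force between the fingers and head above 35 N).
It fails at once if one of the other things on the bench is lifted or moved by more than 20 mm (distance of any of spare, driver, jar, carton, tape, cup, measure from where it was at the start of the episode above 0.02 m).
It also fails if it takes over 51 s, if anything falls off the work surface, if the arm or the gripper's body presses on something with over 40 N, if the wrist force passes 120 N, or if a joint passes its speed limit or range.

## Working session

There is one attempt and no reset: what is moved stays moved. The work goes in short steps, Python scripts to look and compute and a shell command to move; the robot and the scene stay as the last step left them, time stands still between calls to the robot, and variables do not carry over. Pictures are saved under pics/ and viewed, at most 10 in all, crops included, and the job is handed in when it is done.

```bash
ls; mkdir -p pics; python3 - <<'E'
from plant import robot
import cv2
for n in("scene","top"):
    c=robot.camera(n); cv2.imwrite(f"pics/{n}0.png",c["color"][...,::-1]); print({k:v for k,v in c.items() if k!="color"})
print(robot.sense())
E
```

```text
pics
{'vertical_fov': 43.43723336124626, 'cx': 260.18393707228586, 'cy': 188.30918795415963, 'k1': -0.1601386166006295, 'rvec': array([ 0.73563661,  2.76378339, -0.84886477]), 'tvec': array([ 0.50222158, -0.19690383,  1.60562234])}
{'vertical_fov': 49.67600319069526, 'cx': 257.02635082856744, 'cy': 194.48557135068063, 'k1': 0.02286124748804085, 'rvec': array([ 2.13916683, -2.15743928,  0.13545222]), 'tvec': array([0.00807798, 0.61125031, 1.02527164])}
{'t': 0.1, 'qpos': array([ 1.10430392,  0.60004293, -0.00249207,  1.60005032,  0.00178921,
        0.94288657, -0.07982306]), 'joint_velocities': array([-0.0007429 , -0.00027209,  0.00222607, -0.00209953, -0.00112246,
        0.00349458, -0.00085962]), 'tau': array([ 4.48336563e-03, -7.66559458e+01,  1.50148150e+00, -2.52940071e+01,
       -5.23876003e-02,  1.35459169e-02,  6.67536324e-05]), 'eef_pos': array([ 0.27530503, -0.67025505,  0.23664847]), 'tool_rot': array([-3.14021519e+00,  1.49570994e-04,  3.89779239e-01]), 'force': array([ 0.93767917, -0.20312852, -0.54153653]), 'moment': array([-0.03913844, -0.03479895,  0.00903155]), 'grip_force': 0.0, 'gripper_width': 0.09311815374411324}
```

View pics/scene0.png

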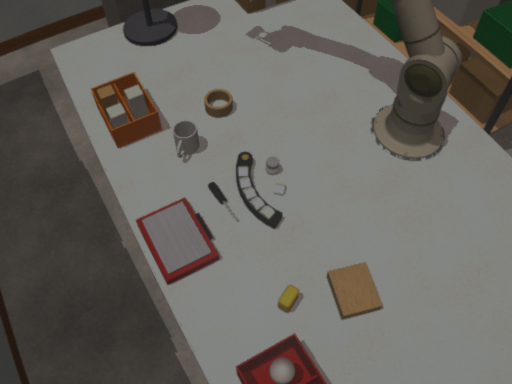

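View pics/top0.png

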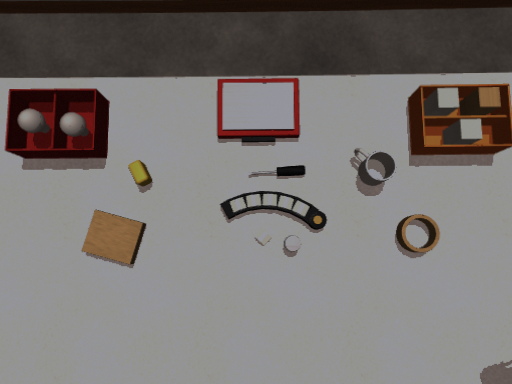

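The scene view shows the lamp at about (258,190), with its round end at the top. In the top view the lens centres are at about (302,209), (286,203), (270,200), (254,200) and (237,204), starting from the brass dot at (318,220). The jar is at (293,243), the spare at (263,239) and the driver at (280,171).

```bash
cat > h.py <<'E'
from plant import robot
import cv2, numpy as np
def ray(c,uv,z):
    uv=np.atleast_2d(np.float64(uv)); f=c["color"].shape[0]/2/np.tan(np.radians(c["vertical_fov"])/2)
    K=np.array([[f,0,c["cx"]],[0,f,c["cy"]],[0,0,1]])
    n=cv2.undistortPoints(uv[:,None],K,np.array([c["k1"],0,0,0,0]))[:,0]
    R=cv2.Rodrigues(c["rvec"])[0]; o=-R.T@c["tvec"]; d=np.c_[n,np.ones(len(n))]@R
    return o+d*((z-o[2])/d[:,2])[:,None]
E
python3 - <<'E'
from h import *
from scipy.optimize import least_squares
def lens(name,box,thr):
    c=robot.camera(name); x0,y0,x1,y1=box
    im=c["color"][y0:y1,x0:x1]; g=im.min(2)
    dark=(im.max(2)<60).astype(np.uint8)
    n,l,s,_=cv2.connectedComponentsWithStats(dark); k=1+s[1:,4].argmax(); m=(l==k).astype(np.uint8)
    cs,_=cv2.findContours(m,cv2.RETR_EXTERNAL,cv2.CHAIN_APPROX_NONE)
    fill=cv2.drawContours(np.zeros_like(m),cs,-1,1,-1)
    white=((g>thr)&(cv2.erode(fill,np.ones((3,3)))>0)).astype(np.uint8)
    n,l,s,ce=cv2.connectedComponentsWithStats(white,connectivity=4)
    out=[(ce[i]+[x0,y0],s[i,4]) for i in range(1,n) if s[i,4]>15]
    hsv=cv2.cvtColor(im,cv2.COLOR_RGB2HSV); b=(hsv[...,1]>110)&(hsv[...,2]>80)&(hsv[...,0]<30)
    v,u=np.nonzero(b); return c,out,(u.mean()+x0,v.mean()+y0)
for name,box,z in(("top",(210,185,335,235),.036),("scene",(228,146,290,232),.036)):
    c,o,b=lens(name,box,90)
    P=ray(c,[x[0] for x in o],z); B=ray(c,b,.03)[0]
    P=P[np.argsort(-np.linalg.norm(P-B,axis=1))][::-1]
    print(name,[int(x[1]) for x in o],"brass",B.round(4)); print(P.round(4), np.linalg.norm(np.diff(P,axis=0),axis=1).round(4))
    if len(P)!=5: continue
    a=(np.arange(5)-2)*.21; M=np.c_[-.2+.2*np.cos(a),.2*np.sin(a)]
    def T(p,M): 
        cs,sn=np.cos(p[2]),np.sin(p[2]); return M@np.array([[cs,sn],[-sn,cs]])+p[:2]
    r=least_squares(lambda p:(T(p,M)-P[:,:2]).ravel(),[*P[2,:2],0]); print("pose",r.x.round(4),"res mm",(1000*r.fun).round(1)); print(T(r.x,M).round(4))
E
```

```text
top [159, 158, 159, 158, 159] brass [ 0.5468 -0.1514  0.03  ]
[[ 0.5763 -0.1081  0.036 ]
 [ 0.5917 -0.0698  0.036 ]
 [ 0.5994 -0.0292  0.036 ]
 [ 0.5979  0.013   0.036 ]
 [ 0.5877  0.0533  0.036 ]] [0.0414 0.0412 0.0423 0.0416]
pose [ 0.5993 -0.0288 -0.0716] res mm [-0.2 -0.7  0.2 -0.3 -0.1  0.5  0.   0.1  0.1  0.5]
[[ 0.5761 -0.1089]
 [ 0.5919 -0.0701]
 [ 0.5993 -0.0288]
 [ 0.5979  0.0131]
 [ 0.5878  0.0538]]Traceback (most recent call last):
  File "<stdin>", line 17, in <module>
  File "h.py", line 6, in ray
    n=cv2.undistortPoints(uv[:,None],K,np.array([c["k1"],0,0,0,0]))[:,0]
      ~~~~~~~~~~~~~~~~~~~^^^^^^^^^^^^^^^^^^^^^^^^^^^^^^^^^^^^^^^^^^
cv2.error: OpenCV(4.12.0) /io/opencv/modules/core/src/matrix_transform.cpp:181: error: (-215:Assertion failed) _src.dims() <= 2 && esz <= 32 in function 'transpose'
```

The arc fit is good: residuals are under 0.7 mm and the pitch is 41–42 mm, as it should be. Next I work out the approach, with closed fingers across the lamp, just before lens 0 and at the current height.

```bash
cat >> h.py <<'E'
from scipy.spatial.transform import Rotation as Ro
HP=np.array([.5993,-.0288]); HY=-.0716
def target(a,z):
    C=-.2+.2*np.cos(a),.2*np.sin(a); c,s=np.cos(HY),np.sin(HY)
    return np.r_[HP+[c*C[0]-s*C[1],s*C[0]+c*C[1]],z], Ro.from_euler("xyz",[np.pi,0,np.pi/2+a+HY])
def rows(wps,pose=None):
    s=robot.sense(); p,e=(s["eef_pos"],s["tool_rot"]) if pose is None else pose
    R=Ro.from_euler("xyz",e); print("t",s["t"],"at",p.round(4),e.round(4),"F",s["force"].round(2))
    for a,z in wps:
        q,Q=target(a,z); print(round(a,3),(1000*R.inv().apply(q-p)).round(1),(R.inv()*Q).as_rotvec(degrees=True).round(1))
E
python3 -c "
from h import *
rows([(-.57,.237),(-.57,.12)])"
```

```text
t 0.2 at [ 0.2754 -0.6704  0.2369] [-3.1406e+00  1.0000e-04  3.8980e-01] F [ 0.08 -0.08  0.33]
-0.57 [ 4.671e+02 -3.878e+02  2.000e-01] [ -0.1  -0.  -30.9]
-0.57 [ 467.1 -387.7  117.2] [ -0.1  -0.  -30.9]
```

```bash
python3 -m handwheel '[[20,-16,0,0,0,-1,0],[60,-50,0,0,0,-4,0],[105,-87,0,0,0,-7,0],[150,-125,0,0,0,-10,0],[200,-166,0,0,0,-13,0],[250,-208,0,0,0,-16,0],[300,-249,0,0,0,-20,0],[350,-291,0,0,0,-23,0],[400,-332,0,0,0,-26,0],[440,-365,0,0,0,-29,0],[467,-388,0,0,0,-31,0],[467,-388,0,0,0,-31,0]]' 20; python3 -c "
from h import *
rows([(-.57,.237),(-.57,.06)])
c=robot.camera('top'); cv2.imwrite('pics/top1.png',cv2.resize(c['color'][120:280,180:380,::-1],None,fx=3,fy=3))"
```

```text
t: 1.7
eef_pos: [0.5613, -0.1307, 0.2373]
tool_rot: [-3.141, -0.001, 0.937]
force: [-0.3, -0.3, 1.0]
gripper_width: 0.0005
grip_force: 0.0
t 1.7 at [ 0.5613 -0.1307  0.2373] [-3.1412e+00 -1.3000e-03  9.3660e-01] F [-0.3  -0.29  0.99]
-0.57 [-3.5  1.   0.3] [-0.  -0.1  0.4]
-0.57 [ -3.8   1.1 177.3] [-0.  -0.1  0.4]
```

View pics/top1.png

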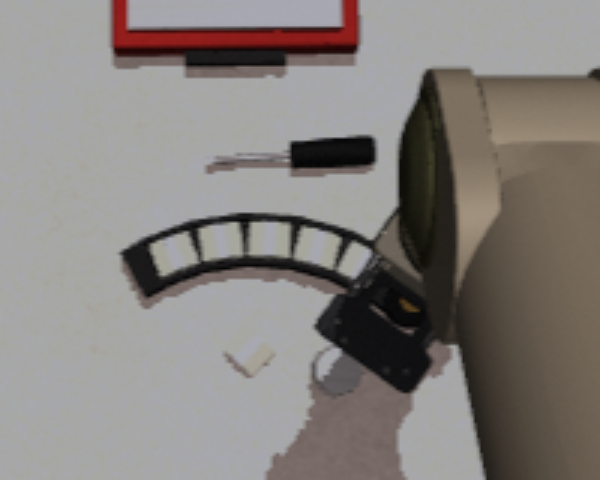

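The crop shows the closed gripper over the round end at about (390,310), with the lenses to its left and the bystanders clear. Next I descend partway and let the arm settle.

```bash
python3 -m handwheel '[[0,0,30,0,0,0,0],[0,0,70,0,0,0,0],[0,0,105,0,0,0,0],[0,0,130,0,0,0,0],[0,0,140,0,0,0,0],[0,0,140,0,0,0,0],[0,0,140,0,0,0,0],[0,0,140,0,0,0,0]]'; python3 -c "
from h import *
rows([(-.57,.08),(-.57,.0505)])"
```

```text
t: 2.75
eef_pos: [0.5604, -0.1345, 0.0984]
tool_rot: [3.14, -0.001, 0.931]
force: [0.1, 0.2, -0.4]
gripper_width: 0.0005
grip_force: 0.0
t 2.75 at [ 0.5604 -0.1345  0.0984] [ 3.1402e+00 -6.0000e-04  9.3060e-01] F [ 0.08  0.21 -0.35]
-0.57 [ 0.  -0.5 18.4] [ 0.1 -0.   0.1]
-0.57 [-0.  -0.6 47.9] [ 0.1 -0.   0.1]
```

```bash
python3 -m handwheel '[[0,-0.5,15,0,0,0,0],[0,-0.5,30,0,0,0,0],[0,-0.5,40,0,0,0,0],[0,-0.5,44,0,0,0,0],[0,-0.5,46,0,0,0,0],[0,-0.5,48,0,0,0,0],[0,-0.5,48,0,0,0,0],[0,-0.5,48,0,0,0,0]]'; python3 -c "
from h import *
rows([(-.57+.025*i,.0503) for i in range(13)])"
```

```text
t: 3.75
eef_pos: [0.5597, -0.134, 0.0496]
tool_rot: [3.141, -0.0, 0.931]
force: [0.1, 1.3, -0.5]
gripper_width: 0.0005
grip_force: 0.0
t 3.75 at [ 0.5597 -0.134   0.0496] [ 3.1413e+00 -1.0000e-04  9.3070e-01] F [ 0.13  1.32 -0.51]
-0.57 [ 0.1  0.4 -0.7] [ 0.  -0.   0.1]
-0.545 [ 5.1  0.3 -0.7] [ 0.  -0.  -1.3]
-0.52 [10.1  0.1 -0.7] [ 0.  -0.  -2.8]
-0.495 [15.1 -0.2 -0.7] [ 0.  -0.  -4.2]
-0.47 [20.  -0.6 -0.7] [ 0.  -0.  -5.6]
-0.445 [25.  -1.2 -0.7] [ 0.  -0.  -7.1]
-0.42 [30.  -1.8 -0.7] [ 0.  -0.  -8.5]
-0.395 [34.9 -2.6 -0.7] [ 0.  -0.  -9.9]
-0.37 [39.8 -3.6 -0.7] [  0.   -0.  -11.4]
-0.345 [44.7 -4.6 -0.7] [  0.   -0.  -12.8]
-0.32 [49.6 -5.8 -0.7] [  0.   -0.  -14.2]
-0.295 [54.4 -7.1 -0.7] [  0.   -0.  -15.7]
-0.27 [59.2 -8.5 -0.7] [  0.   -0.  -17.1]
```

```bash
python3 -m handwheel '[[5,0,-0.3,0,0,-1.3,0],[10,0,-0.3,0,0,-2.8,0],[15,-0.2,-0.3,0,0,-4.2,0],[20,-0.6,-0.3,0,0,-5.6,0],[25,-1.2,-0.3,0,0,-7.1,0],[30,-1.8,-0.3,0,0,-8.5,0],[35,-2.6,-0.3,0,0,-10,0],[40,-3.6,-0.3,0,0,-11.4,0],[40,-3.6,-0.3,0,0,-11.4,0],[40,-3.6,-0.3,0,0,-11.4,0]]'; python3 -c "
from h import *
rows([(-.37+.025*i,.0500) for i in range(13)])
c=robot.camera('scene'); cv2.imwrite('pics/s2.png',cv2.resize(c['color'][120:240,200:320,::-1],None,fx=5,fy=5))"
```

```text
t: 5.0
eef_pos: [0.5807, -0.0996, 0.0497]
tool_rot: [3.141, -0.0, 1.13]
force: [0.3, 1.1, 1.5]
gripper_width: 0.0004
grip_force: 0.3
t 5.0 at [ 0.5807 -0.0996  0.0497] [ 3.1414e+00 -2.0000e-04  1.1298e+00] F [0.31 1.05 1.54]
-0.37 [-0.4  0.1 -0.3] [ 0. -0.  0.]
-0.345 [ 4.6  0.  -0.3] [ 0.  -0.  -1.4]
-0.32 [ 9.6 -0.2 -0.3] [ 0.  -0.  -2.8]
-0.295 [14.6 -0.5 -0.3] [ 0.  -0.  -4.3]
-0.27 [19.6 -0.9 -0.3] [ 0.  -0.  -5.7]
-0.245 [24.5 -1.5 -0.3] [ 0.  -0.  -7.1]
-0.22 [29.5 -2.1 -0.3] [ 0.  -0.  -8.6]
-0.195 [34.4 -3.  -0.3] [  0.  -0. -10.]
-0.17 [39.3 -3.9 -0.3] [  0.   -0.  -11.4]
-0.145 [44.2 -4.9 -0.3] [  0.   -0.  -12.9]
-0.12 [49.1 -6.1 -0.3] [  0.   -0.  -14.3]
-0.095 [53.9 -7.4 -0.3] [  0.   -0.  -15.7]
-0.07 [58.7 -8.8 -0.3] [  0.   -0.  -17.2]
```

View pics/s2.png

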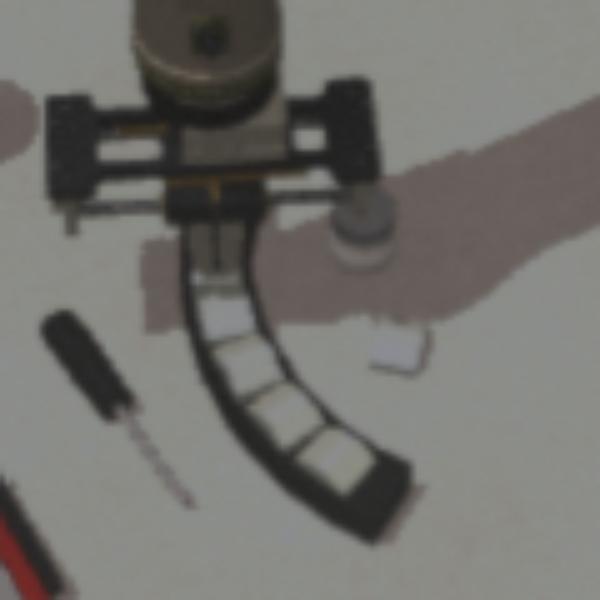

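The crop shows the fingertips on lens 0 at about (215,270). The lamp has not moved and the force is light. I carry on over lenses 1 and 2.

```bash
python3 -m handwheel '[[5,0,0,0,0,-1.4,0],[10,-0.2,0,0,0,-2.8,0],[15,-0.5,0,0,0,-4.3,0],[20,-0.9,0,0,0,-5.7,0],[24.5,-1.5,0,0,0,-7.1,0],[29.5,-2.1,0,0,0,-8.6,0],[34.5,-3,0,0,0,-10,0],[39.5,-3.9,0,0,0,-11.4,0],[44,-4.9,0,0,0,-12.9,0],[49,-6.1,0,0,0,-14.3,0]]'; python3 -c "
from h import *
rows([(-.12+.025*i,.0500) for i in range(13)])"
```

```text
t: 6.3
eef_pos: [0.596, -0.0525, 0.0497]
tool_rot: [-3.141, 0.0, 1.381]
force: [0.1, -2.0, 1.5]
gripper_width: 0.0006
grip_force: 1.3
t 6.3 at [ 0.596  -0.0525  0.0497] [-3.1415e+00  1.0000e-04  1.3811e+00] F [ 0.13 -1.97  1.48]
-0.12 [-0.   0.1 -0.3] [-0.   0.   0.1]
-0.095 [ 5.   0.1 -0.3] [-0.   0.  -1.3]
-0.07 [ 9.9 -0.1 -0.3] [-0.   0.  -2.8]
-0.045 [14.9 -0.4 -0.3] [-0.   0.  -4.2]
-0.02 [19.9 -0.8 -0.3] [-0.   0.  -5.6]
0.005 [24.9 -1.4 -0.3] [-0.   0.  -7.1]
0.03 [29.8 -2.  -0.3] [-0.   0.  -8.5]
0.055 [34.8 -2.8 -0.3] [-0.   0.  -9.9]
0.08 [39.7 -3.8 -0.3] [ -0.    0.  -11.3]
0.105 [44.6 -4.8 -0.3] [ -0.    0.  -12.8]
0.13 [49.4 -6.  -0.3] [ -0.    0.  -14.2]
0.155 [54.3 -7.3 -0.3] [ -0.    0.  -15.6]
0.18 [59.1 -8.7 -0.3] [ -0.    0.  -17.1]
```

```bash
python3 -m handwheel '[[5,0,0,0,0,-1.4,0],[10,-0.2,0,0,0,-2.8,0],[15,-0.4,0,0,0,-4.2,0],[20,-0.8,0,0,0,-5.6,0],[25,-1.4,0,0,0,-7.1,0],[30,-2,0,0,0,-8.5,0],[35,-2.8,0,0,0,-10,0],[39.5,-3.8,0,0,0,-11.3,0],[39.5,-3.8,0,0,0,-11.3,0]]'; python3 -c "
from h import *
rows([(.08+.025*i,.0500) for i in range(13)])
c=robot.camera('scene'); cv2.imwrite('pics/s3.png',cv2.resize(c['color'][120:240,200:320,::-1],None,fx=5,fy=5))"
```

```text
t: 7.42
eef_pos: [0.5997, -0.0126, 0.0496]
tool_rot: [-3.141, -0.0, 1.578]
force: [0.9, 0.4, -0.9]
gripper_width: 0.001
grip_force: 0.0
t 7.425 at [ 0.5997 -0.0126  0.0496] [-3.1415e+00 -4.0000e-04  1.5777e+00] F [ 0.92  0.37 -0.94]
0.08 [-0.2  0.1 -0.4] [-0.  -0.  -0.1]
0.105 [ 4.8  0.  -0.4] [-0.  -0.  -1.5]
0.13 [ 9.8 -0.2 -0.4] [-0.  -0.  -2.9]
0.155 [14.8 -0.5 -0.4] [-0.  -0.  -4.4]
0.18 [19.8 -1.  -0.4] [-0.  -0.  -5.8]
0.205 [24.7 -1.5 -0.4] [-0.  -0.  -7.2]
0.23 [29.7 -2.2 -0.4] [-0.  -0.  -8.7]
0.255 [34.6 -3.  -0.4] [ -0.   -0.  -10.1]
0.28 [39.5 -4.  -0.4] [ -0.   -0.  -11.5]
0.305 [44.4 -5.  -0.3] [ -0.  -0. -13.]
0.33 [49.3 -6.2 -0.3] [ -0.   -0.  -14.4]
0.355 [54.1 -7.5 -0.3] [ -0.   -0.  -15.8]
0.38 [58.9 -8.9 -0.3] [ -0.   -0.  -17.3]
```

View pics/s3.png

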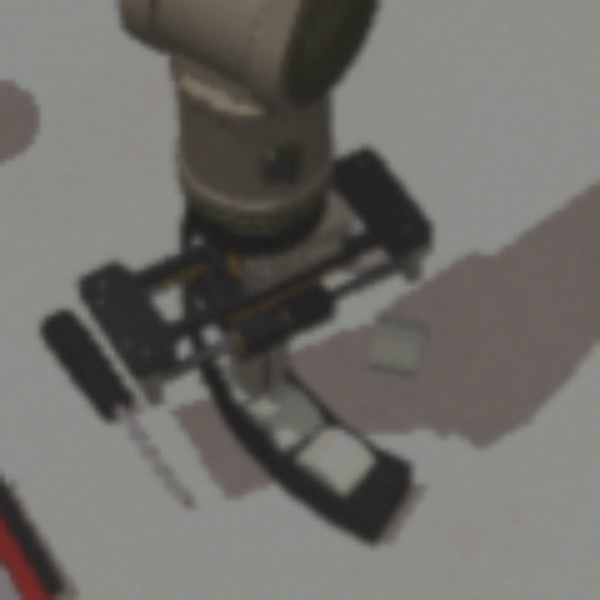

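The crop shows the square end still at about (390,500), so the lamp has not shifted. The fingers at about (265,370) are past lens 2. Lenses 3 and 4 come next.

```bash
python3 -m handwheel '[[5,0,0,0,0,-1.5,0],[10,-0.2,0,0,0,-2.9,0],[15,-0.5,0,0,0,-4.4,0],[20,-1,0,0,0,-5.8,0],[25,-1.5,0,0,0,-7.2,0],[30,-2.2,0,0,0,-8.7,0],[34.5,-3,0,0,0,-10,0],[39.5,-4,0,0,0,-11.5,0],[44.5,-5,0,0,0,-13,0],[49.5,-6.2,0,0,0,-14.4,0]]'; python3 -c "
from h import *
rows([(.33+.025*i,.0500) for i in range(8)])"
```

```text
t: 8.72
eef_pos: [0.5934, 0.0359, 0.0497]
tool_rot: [-3.142, 0.001, 1.829]
force: [1.2, -3.1, 0.5]
gripper_width: 0.0006
grip_force: 1.4
t 8.725 at [0.5934 0.0359 0.0497] [-3.1415e+00  7.0000e-04  1.8292e+00] F [ 1.2  -3.13  0.54]
0.33 [ 0.8 -0.  -0.3] [-0.  0.  0.]
0.355 [ 5.8 -0.1 -0.3] [-0.   0.  -1.4]
0.38 [10.8 -0.3 -0.3] [-0.   0.  -2.9]
0.405 [15.8 -0.6 -0.3] [-0.   0.  -4.3]
0.43 [20.8 -1.  -0.3] [-0.   0.  -5.7]
0.455 [25.7 -1.6 -0.3] [-0.   0.  -7.2]
0.48 [30.7 -2.3 -0.3] [-0.   0.  -8.6]
0.505 [35.6 -3.1 -0.3] [ -0.   0. -10.]
```

Finish lens 4, then lift straight up.

```bash
python3 -m handwheel '[[5,-0.1,0,0,0,-1.4,0],[10,-0.3,0,0,0,-2.9,0],[15,-0.6,0,0,0,-4.3,0],[20,-1,0,0,0,-5.7,0],[25,-1.6,0,0,0,-7.2,0],[25,-1.6,0,0,0,-7.2,0],[25,-1.6,0,0,0,-7.2,0],[25,-1.6,-10,0,0,-7.2,0],[25,-1.6,-40,0,0,-7.2,0],[25,-1.6,-90,0,0,-7.2,0],[25,-1.6,-140,0,0,-7.2,0],[25,-1.6,-170,0,0,-7.2,0]]'; python3 -m handwheel '[[-50,0,0,0,0,0,0],[-110,50,0,0,0,0,0],[-150,110,0,0,0,0,0],[-170,160,0,0,0,0,0],[-180,190,0,0,0,0,0],[-180,200,0,0,0,0,0],[-180,200,0,0,0,0,0]]'; python3 -c "
from h import *
rows([])
for n,(x,y,w,h) in dict(top=(180,150,170,120),scene=(210,135,100,105)).items():
  c=robot.camera(n); cv2.imwrite(f'pics/{n}4.png',cv2.resize(c['color'][y:y+h,x:x+w,::-1],None,fx=4.5,fy=4.5,interpolation=cv2.INTER_CUBIC))"
```

```text
t: 10.22
eef_pos: [0.5858, 0.0598, 0.2229]
tool_rot: [3.139, 0.001, 1.953]
force: [0.5, 0.2, 0.5]
gripper_width: 0.0005
grip_force: 0.0
t: 11.1
eef_pos: [0.8376, -0.0316, 0.2194]
tool_rot: [-3.141, -0.001, 1.954]
force: [-0.4, -0.9, 0.2]
gripper_width: 0.0004
grip_force: 0.0
t 11.1 at [ 0.8376 -0.0316  0.2194] [-3.1408e+00 -1.1000e-03  1.9543e+00] F [-0.37 -0.93  0.18]
```

View pics/top4.png

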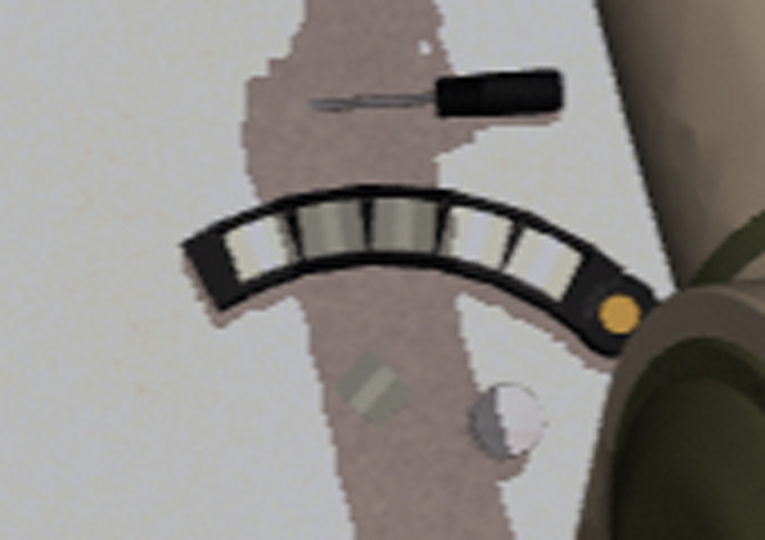

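View pics/scene4.png

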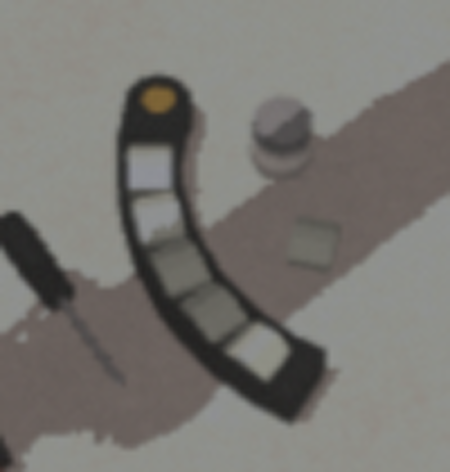

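Both views show all five lenses set down between the rims, from top (545,265) to (260,250). The lamp and the bystanders have not moved, and the hand is clear.

```bash
python3 -c "
from plant import robot
print(robot.sign_off())"
```

```text
the job is handed in; nothing more can be done
None
```

I ran the closed fingertips along the lamp at rim height over all five lenses in order, then took the hand away and handed the job in at about 11 s. In the final pictures the lenses look flush and nothing has moved, but no verdict came back.

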